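# Clip the van key onto the snap hook

### The job

Hang the van key on the stand's snap hook: press its big ring in through the sprung gate until the gate snaps shut behind it, and leave the key let go and hanging in the bottom of the hook, no more than swaying a little. The hook is not set exactly where it was measured, so feel your way in and never lean hard on it (at most about 15 N). Leave the other things on the table where they are.

Things in the scene. Friction and masses are not known exactly. Their poses are not given: they have to be found in the camera images.
- van_key: the van key as a whole, about 0.09 kg (0.06 to 0.13): a black plastic body 90 x 28 x 14 mm (x, y, z) with one stout rigid steel ring fixed to its +x end, lying flat on the table. Origin under the body's centre; x runs along the body towards the ring, z up as it lies. Ring and body are one rigid part. Take it across the 28 mm.
- key_body (a point): centre of the van key's plastic body, half-way up (7 mm above its underside); axes as the key's.
- ring_centre (a point): centre of the key's ring, 68 mm from the body's centre along the key's x, 7 mm above the key's underside. The ring is round wire 6 mm thick, 42 mm across between wire centres (36 mm clear inside); it lies in the key's x-y plane, so the far wire's centre is 21 mm beyond this point along the key's x.
- hook_stand: steel stand fixed to the table, carrying the snap hook: base 150 x 120 x 12 mm, upright 320 mm tall at its back (+x side), an overhead arm at 298 to 312 mm, from which the hook hangs. Origin under the base's centre; its -x side with the hook's mouth faces roughly towards the robot.
- hook_mouth (a point): measured mouth of the snap hook, 100 mm in front (-x) of the stand's origin, 190 mm up; axes as the stand's. The hook lies in its x-z plane; the ring goes in along +x, wire across (along y). The hook's rod was set by hand: the real hook sits firmly up to 14 mm nearer or farther (x) and up to 9 mm higher or lower (z) than all hook points say. Only sight or touch shows how much.
- hook_nose (a point): measured top of the hook's nose (7 mm round wire), 1 mm in front of the mouth and 2.5 mm up; real one off by the hand setting (see hook_mouth). From it a lip slopes up and outward, its tip 15 mm in front of the nose and 5 mm higher: a ring wire slid down the gate comes to rest on nose and lip, its centre 3 to 4 mm above this point.
- hook_gate (a point): measured middle of the gate's front face; off by the hand setting. The gate is an upright 5 mm rod from its hinge 21 mm above this point to its tip 21 mm below, just behind the nose; solid frame above the hinge. Pushed in just above the nose, the ring wire's centre gets about 10 mm inside the mouth at the gate's stop (8 mm if 6 mm higher); above 15 mm over the nose it cannot clear the nose.
- hook_seat (a point): measured bottom of the hook's inside, 10.5 mm behind and 18 mm below the mouth; off by the hand setting. The spine's inner face is 8 mm behind it. A ring wire whose centre is at least 5.5 mm inside the mouth can be lowered behind the nose; as it sinks, the gate slips over it and snaps shut, and it comes to rest with its centre 3 mm above this point.
- gate (a joint): angle of the sprung gate: 0 shut, grows as it is pressed inward, rigid stop at 0.34 rad. The spring needs about 3 N at the tip to start and about 5 N (up to 7 N if pressed 10 mm higher) to reach the stop; it shuts by itself.
- brake_pad: brake pad: dark steel plate 128 x 50 x 16 mm, lying flat; a bystander, origin under its centre
- spanner_13: combination spanner 167 mm long, lying flat; a bystander, origin under its centre
- bearing_6205: ball bearing, 52 mm across, 15 high; a bystander, origin under its centre
- plug_box: small parts carton 52 x 100 x 28 mm; a bystander, origin under its centre
- travel_mug: black travel mug with a handle, 204 mm tall; a bystander, origin under its centre
- blue_box: tall blue carton 69 x 99 x 200 mm; a bystander, origin under its centre
- key_ring: bunch of small loose keys with a white tag, 8 mm high; not the van key; a bystander, origin under its centre

How it is judged:
On the way, in this order (a step that is already met when the one before it is completed fails the run):
1. the key's ring presses the gate open (value of joint gate above 0.12 rad and contact force between van_key and hook_stand above 1 N and height (world z) of ring_centre above 0.12 m), for 0.05 s.
2. the gate has snapped shut behind the ring, which lies in the hook below the nose (value of joint gate below 0.05 rad and contact force between van_key and hook_stand above 0.15 N and horizontal distance between ring_centre and hook_mouth below 0.045 m and z of ring_centre in the frame of hook_mouth below 0.002 m), for 0.1 s.
At the end, for the whole second after the job is handed in: The gate is shut (under 0.05 rad); the key hangs from the hook by its ring, its long axis within 0.5 rad of vertical, ring centre 25 to 55 mm below the nominal mouth and within 45 mm of it sideways, at most swaying (under 0.2 m/s) and let go (value of joint gate below 0.05 rad and contact force between van_key and hook_stand above 0.15 N and z of ring_centre in the frame of hook_mouth between -0.055 and -0.025 m and horizontal distance between ring_centre and hook_mouth below 0.045 m and angle between ring_centre's own x axis and vertical below 0.5 rad and linear speed of van_key below 0.2 m/s and contact force between van_key and the fingers below 0.05 N); the robot touches nothing.
It fails at once if the key presses on the hook or its stand with more than 16 N (contact force between van_key and hook_stand above 16 N).
It fails at once if the robot presses on the hook or its stand with more than 16 N (contact force between the arm and hook_stand above 16 N).
It fails at once if a bystander is moved by more than 40 mm (distance of any of brake_pad, spanner_13, bearing_6205, plug_box, travel_mug, blue_box, key_ring from where it was at the start of the episode above 0.04 m).
It also fails if it takes over 72 s, if anything falls off the work surface, if the arm or the gripper's body presses on something with over 40 N, if the wrist force passes 120 N, or if a joint passes its speed limit or range.

### The arm

A 6-joint arm with a two-finger parallel gripper is mounted at the origin on a cart in front of the work surface, level with it; the furniture and walls round the work are solid. World frame = base frame: x ahead of the robot, y to its left, z up, the work surface at z = 0. Lengths are in m, angles in rad, forces in N, time in s.
With the tool pointing down it reaches from about 0.3 to 1 m from the base axis. Payload 5.1 kg.
Tool frame: the origin (TCP) lies at the very end of the fingers, on their centre line; the grasp point (between the pads) lies 19 mm behind it; z points along the fingers, y is the line along which they close (so a half turn about z gives the same grasp; the last joint's range is limited). The gripper opens to 95 mm and grips with 3 to 60 N. Pads are 20 mm wide; open, the fingers measure 119 mm over their backs; the gripper's body (75 mm by 180 mm) begins 59 mm behind the grasp point.
Start: joints at [-1.212, 0.124, 1.65, -0, 1.367, -0.083], TCP at [0.278, -0.588, 0.215] pointing down, gripper open.
Joint ranges: [-2.61, 2.61], [-1.02, 2.33], [0.03, 2.71], [-1.35, 4.49], [0.32, 2.68], [-2.91, 2.91]. Speed limits (rad/s): [2.57, 2.57, 3.14, 3.14, 3.14, 3.14].

### API

Orientations are given as [roll, pitch, yaw] about the fixed x, y, z axes, in that order (R = Rz(yaw) Ry(pitch) Rx(roll)).
In Python, from workcell import bot gives the robot as it stands.
- The arm moves only by the shell command python3 -m crank 'ROWS' [FORCE]. ROWS is JSON, a list of rows, each an object with "gripper": the opening, from 0 (shut) to 1 (fully open); "translation": the shift along the world's x, y, z each as a share of 250 mm, from -1 to 1, a list of three; "twist": the turn about the world's z as a share of pi rad, from -1 to 1. In form: [{"gripper": gripper, "translation": [dx, dy, dz], "twist": twist}, ...]. A call has 1 to 5 rows; each row is the pose to reach, as a shift and turn from the pose commanded when the call began, turning the shorter way round; what a row does not reach only later rows make up. A row lasts 1/8 s, in which the tool goes at most 62.5 mm and 10.7 degrees, less where a joint would pass 70% of its speed; a pose out of reach is approached as far as the arm can. A call with a number of a shift or a turn outside -1 to 1 is refused whole. A call with a gripper value outside its range is refused whole. The fingers move at their own pace and stop on an object; FORCE is the grip in N (left out, the last holds). Time passes only in rows, so rows that repeat a pose let the fingers close. It gives the time, the measured TCP pose, the force, the opening and the grip force at its end, in the units of the state.
- bot.state(): the state, without advancing time (a new reading comes with each control period).
- bot.camera(name): name is "scene" or "side" or "wrist"; returns a dict with "img" (420x560x3 uint8, blue, green, red), "mtx" (3x3 intrinsics, pixels), "k1" (the pictures are not rectified: a ray, as slopes to the right and down, at radius r is drawn at 1 + k1 r^2 times it, then the intrinsics apply), "xyz" and "orientation" of the camera in the world. Camera axes: x right, y up, looking along -z (the intrinsics and any distortion apply to the point x, -y, -z); pixel columns grow to the right and rows downward; lengths in m; the calibration is good to about 2 mm. A picture is of the moment at which its call begins. There is no depth.
- bot.finish_job(): hands the job in; it is judged then, once.
The state is a dict: "t": time; "q": joint angles; "qd": joint speeds; "joint_efforts": joint torques, N m; "position": TCP position; "tool_rot": TCP orientation; "contact_force": force on the tool from outside, world axes, zero at the start; "ft_torque": the same for the moment, N m; "width": opening from 0.0 (shut) to 1.0 (fully open); "gripper_force": force on a finger pad.
Only numpy, scipy, OpenCV 4.12 (cv2) and the standard library are available. Lean on these libraries where they do the work, as an engineer would, in place of code of your own. Each camera call takes 0.05 s, during which the arm holds its last target. There are 200 camera calls.

## Working session

There is one attempt and no reset: what is moved stays moved. The work goes in short steps, Python scripts to look and compute and a shell command to move; the robot and the scene stay as the last step left them, time stands still between calls to the robot, and variables do not carry over. Pictures are saved under pics/ and viewed, at most 12 in all, crops included, and the job is handed in when it is done.

```bash
mkdir -p pics; cat > h.py <<'E'
import numpy as np,cv2,pickle
from scipy.spatial.transform import Rotation as R
def snap(n,f):
    from workcell import bot
    c=bot.camera(n); cv2.imwrite(f'pics/{f}.png',c['img']); pickle.dump(c,open(f'pics/{f}.pkl','wb')); return c
def load(f): return pickle.load(open(f'pics/{f}.pkl','rb'))
def rot(c):
    o=np.array(c['orientation']); return o if o.shape==(3,3) else R.from_euler('xyz',o).as_matrix()
def ray(c,p):
    K=np.array(c['mtx']); d=cv2.undistortPoints(np.array([[p]],float),K,np.array([c['k1'],0,0,0,0.]))[0,0]
    return np.array(c['xyz']),rot(c)@np.array([d[0],-d[1],-1])
def onplane(c,p,z):
    o,d=ray(c,p); return o+d*(z-o[2])/d[2]
def proj(c,P):
    q=rot(c).T@(np.array(P)-c['xyz']); q=np.array([q[0],-q[1],-q[2]])
    return cv2.projectPoints(q.reshape(1,3),np.zeros(3),np.zeros(3),np.array(c['mtx']),np.array([c['k1'],0,0,0,0.]))[0].ravel()
def tri(obs):
    A=np.zeros((3,3));b=np.zeros(3)
    for c,p in obs:
        o,d=ray(c,p); d/=np.linalg.norm(d); M=np.eye(3)-np.outer(d,d); A+=M;b+=M@o
    return np.linalg.solve(A,b)
E
python3 - <<'E'
from h import *
for n in('scene','side'):
    c=snap(n,n+'0'); print(n,c['xyz'],c['orientation'],c['mtx'],c['k1'])
from workcell import bot
print(bot.state())
E
```

```text
scene [-0.24735356 -0.74370198  0.82157936] [ 1.02027929 -0.02269806 -0.82877174] [[455.58296392   0.         279.47928941]
 [  0.         455.58296392 220.3376945 ]
 [  0.           0.           1.        ]] -0.10221402612468203
side [0.27764537 1.15879984 1.12902011] [ 0.90064693 -0.00856033 -2.91440258] [[475.41657283   0.         273.68032016]
 [  0.         475.41657283 212.07169249]
 [  0.           0.           1.        ]] -0.06052138872482893
{'t': 0.1, 'q': array([-1.21161183e+00,  1.24459439e-01,  1.65153671e+00, -7.09884957e-06,
        1.36753007e+00, -8.26079526e-02]), 'qd': array([-0.00103477, -0.00137704, -0.0016363 ,  0.00161909, -0.00099085,
        0.0011901 ]), 'joint_efforts': array([ 4.43143663e-04, -4.18880689e+01, -3.61095858e+01,  7.77190737e-02,
        4.61473817e-02, -6.67609720e-05]), 'position': array([ 0.27767296, -0.5870514 ,  0.21349777]), 'tool_rot': array([-3.13966511e+00, -1.52619579e-04,  4.41793743e-01]), 'contact_force': array([-0.76076853,  0.59426065,  0.62601294]), 'ft_torque': array([ 0.02954335,  0.00145117, -0.04185081]), 'gripper_force': 0.0, 'width': 1.001315315246767}
```

View pics/scene0.png

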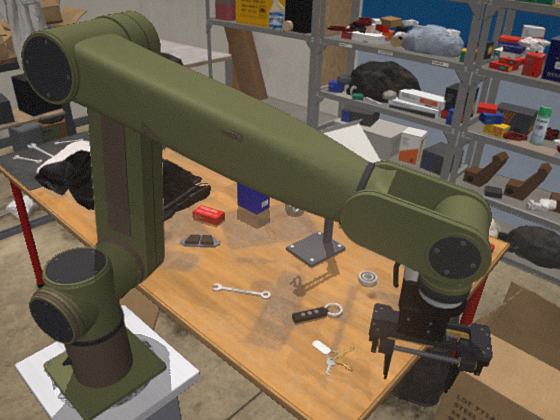

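View pics/side0.png

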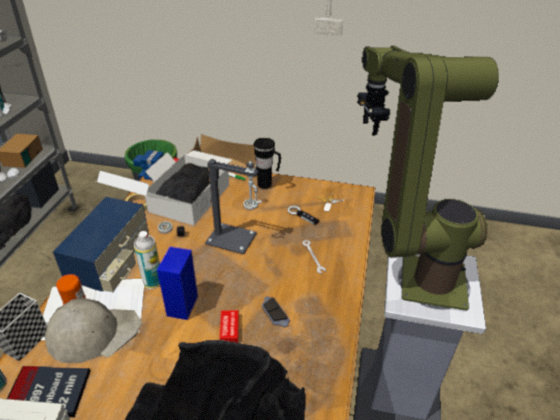

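Scene view: van key body ~(311,314), ring ~(334,310), stand base ~(316,248); hook hidden by the arm. Side view: key ~(308,216), stand base ~(231,238), hook ~(252,190). Next, magnified crops.

```bash
python3 - <<'E'
from h import *
def crop(f,x0,y0,w,h,s): 
    i=cv2.imread(f'pics/{f}.png')[y0:y0+h,x0:x0+w]; return cv2.resize(i,None,fx=s,fy=s,interpolation=cv2.INTER_CUBIC)
a=crop('scene0',280,225,100,100,4); b=crop('side0',195,150,100,100,4)
c=crop('side0',280,190,50,50,4)
d=np.zeros((600,800,3),np.uint8); d[:400,:400]=a; d[:400,400:]=b; d[400:,:200]=c; cv2.imwrite('pics/m1.png',d)
E
```

```text
(no output)
```

View pics/m1.png

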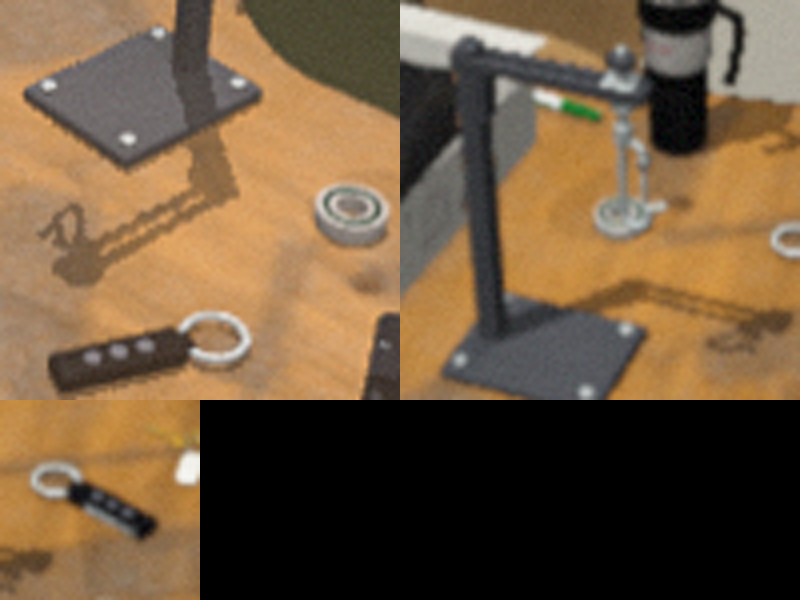

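```bash
python3 - <<'E'
from h import *
s=load('scene0'); d=load('side0')
S=lambda u,v:(280+u/4-.375,225+v/4-.375)
D=lambda u,v:(195+(u-400)/4-.375,150+v/4-.375)
K=lambda u,v:(280+u/4-.375,190+(v-400)/4-.375)
print('base corners scene L T R B')
for p in [(24,92),(157,27),(262,93),(125,161)]: print(onplane(s,S(*p),.012)[:2])
print('screws scene',*[onplane(s,S(*p),.013)[:2] for p in [(48,85),(158,33),(238,83),(128,138)]])
print('screws side',*[onplane(d,D(*p),.013)[:2] for p in [(460,359),(586,392),(626,329)]])
print('ring scene',onplane(s,S(214,339),.007),'side',onplane(d,K(56,479),.007))
print('body top ends scene',onplane(s,S(56,360),.014),onplane(s,S(187,338),.014))
print('body side ends',onplane(d,K(75,490),.014),onplane(d,K(150,523),.014))
print('nose side-lip tip y?',[ray(d,D(*p)) for p in [(660,207)]])
E
```

```text
base corners scene L T R B
[0.63176022 0.01150271]
[ 0.77739788 -0.00465814]
[ 0.76045678 -0.12243013]
[ 0.6178187  -0.10079337]
screws scene [0.65082935 0.00353144] [ 0.76960684 -0.01176483] [ 0.75719431 -0.10153878] [ 0.64041349 -0.08519098]
screws side [ 0.76995365 -0.01138532] [0.65026944 0.00361704] [ 0.63844913 -0.08485186]
ring scene [ 0.51425932 -0.26082529  0.007     ] side [ 0.51669871 -0.25704741  0.007     ]
body top ends scene [ 0.42215891 -0.20363082  0.014     ] [ 0.49634695 -0.25164508  0.014     ]
body side ends [ 0.49449066 -0.23590261  0.014     ] [ 0.41783544 -0.20391873  0.014     ]
nose side-lip tip y? [(array([0.27764537, 1.15879984, 1.12902011]), array([ 0.20344834, -0.77171032, -0.60369899]))]
```

```bash
python3 -m crank '[{"gripper":1,"translation":[0,0,0.2],"twist":0},{"gripper":1,"translation":[0.15,0.25,0.2],"twist":-0.06},{"gripper":1,"translation":[0.3,0.5,0.2],"twist":-0.12},{"gripper":1,"translation":[0.4,0.75,0.2],"twist":-0.18},{"gripper":1,"translation":[0.4,1,0.2],"twist":-0.24}]'
python3 -m crank '[{"gripper":1,"translation":[0.1,0.2,-0.1],"twist":-0.05},{"gripper":1,"translation":[0.1,0.45,-0.3],"twist":-0.08},{"gripper":1,"translation":[0.1,0.45,-0.3],"twist":-0.08},{"gripper":1,"translation":[0.1,0.45,-0.3],"twist":-0.08}]'
python3 - <<'E'
from h import *
c=snap('wrist','w1'); snap('scene','scene1'); print(c['xyz'],c['orientation'])
from workcell import bot
s=bot.state(); print(s['position'],s['tool_rot'],s['q'])
a=cv2.imread('pics/w1.png'); b=cv2.resize(cv2.imread('pics/scene1.png')[150:290,260:400],None,fx=3,fy=3)
E
```

```text
t: 0.72
position: [0.3755, -0.3603, 0.264]
tool_rot: [-3.141, 0.001, -0.31]
contact_force: [0.3, 1.0, 0.5]
width: 1.0
gripper_force: 0.0
t: 1.23
position: [0.3995, -0.2494, 0.189]
tool_rot: [3.141, 0.001, -0.554]
contact_force: [0.9, -0.0, 0.2]
width: 1.0
gripper_force: 0.0
[ 0.45970492 -0.2874847   0.35926721] [-2.54840096e-01 -4.19488067e-04 -2.12466413e+00]
[ 0.40048051 -0.25136924  0.19119433] [ 3.14089593e+00 -2.58385892e-03 -5.56259572e-01] [-6.73878068e-01 -2.67937133e-01  2.06030246e+00 -3.98677428e-04
  1.34657958e+00  1.45326686e+00]
```

View pics/w1.png

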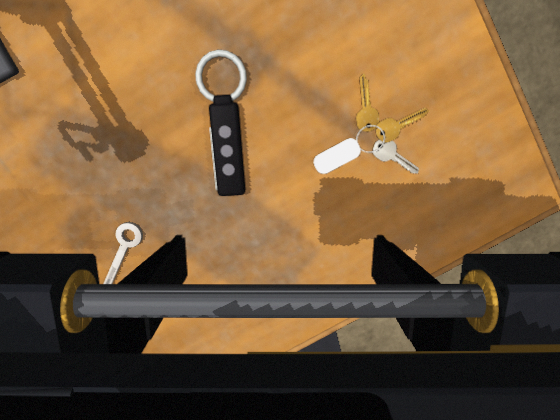

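Wrist view: key body corners ~(211,98),(239,96),(244,193),(218,195), ring centre ~(220,75). The camera sits on the tool's +x side, so I'll grasp with a half turn to keep it clear of the stand's overhead arm.

```bash
python3 - <<'E'
from h import *
c=load('w1')
P=[onplane(c,p,.014) for p in [(211,98),(239,96),(244,193),(218,195)]]
r=onplane(c,(220.5,75.5),.007); m=np.mean(P,0); d=r-m
print(m,r,np.linalg.norm(d[:2]),np.arctan2(d[1],d[0]),[np.linalg.norm(P[i]-P[i-1]) for i in range(4)])
a=(P[0]+P[1]-P[2]-P[3])[:2]; print(np.arctan2(a[1],a[0]))
# hook in side view: project nominal points with offsets
o=np.array([.7045,-.0487,0]); th=-.1335; X=np.array([np.cos(th),np.sin(th),0])
d=load('side0')
for n,(dx,z) in dict(lip=(-.116,.1975),seat=(-.0895,.172),mouth=(-.1,.19)).items():
    print(n,proj(d,o+X*dx+[0,0,z]), 'dx', proj(d,o+X*(dx+.01)+[0,0,z]),'dz',proj(d,o+X*dx+[0,0,z+.01]))
i=cv2.imread('pics/side0.png')[170:220,225:285]; s=load('scene1')
j=cv2.imread('pics/scene1.png'); p=proj(s,o-.1*X+[0,0,.19]).astype(int);print('scene mouth',p)
j=j[p[1]-30:p[1]+30,p[0]-30:p[0]+30]
f=lambda k:cv2.resize(k,(400,400),interpolation=cv2.INTER_CUBIC)
i=cv2.imread('pics/side0.png')[165:225,225:285]
cv2.imwrite('pics/m2.png',np.hstack([f(i),f(j)]));print(p-30)
E
```

```text
[ 0.45902007 -0.229849    0.014     ] [ 0.51785392 -0.25945628  0.007     ] 0.0658635940921527 -0.4662326226750057 [np.float64(0.09225447673238615), np.float64(0.02609394902555003), np.float64(0.09196467012624907), np.float64(0.025907283023635888)]
-0.5264828271689098
lip [260.33211072 201.2306318 ] dx [257.47975914 200.55683188] dz [260.3048725  198.76385612]
seat [252.93996255 205.64111366] dx [250.1428178  204.96955357] dz [252.88370964 203.22829924]
mouth [255.80713237 201.9888804 ] dx [252.97954486 201.31772996] dz [255.76193774 199.53957104]
scene mouth [293 206]
[263 176]
```

View pics/m2.png

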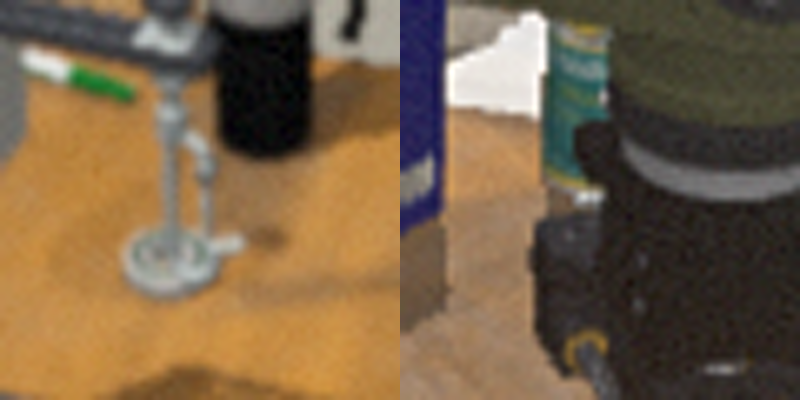

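Side view: lip tip ~(261.5,201), gate ~(256,195): the hook looks 0–4 mm nearer than nominal and about at nominal height. Now turn and go to the key.

```bash
python3 -m crank '[{"gripper":1,"translation":[0.236,0.092,0],"twist":0.06},{"gripper":1,"translation":[0.236,0.092,0],"twist":0.12},{"gripper":1,"translation":[0.236,0.092,0],"twist":0.18},{"gripper":1,"translation":[0.236,0.092,0],"twist":0.24},{"gripper":1,"translation":[0.236,0.092,0],"twist":0.29}]' | head -3
for i in 1 2; do python3 -m crank '[{"gripper":1,"translation":[0,0,0],"twist":0.06},{"gripper":1,"translation":[0,0,0],"twist":0.12},{"gripper":1,"translation":[0,0,0],"twist":0.18},{"gripper":1,"translation":[0,0,0],"twist":0.24},{"gripper":1,"translation":[0,0,0],"twist":0.29}]' | head -3; done
python3 -m crank '[{"gripper":1,"translation":[0,0,-0.1],"twist":0.05},{"gripper":1,"translation":[0,0,-0.2],"twist":0.1},{"gripper":1,"translation":[0,0,-0.3],"twist":0.14},{"gripper":1,"translation":[0,0,-0.4],"twist":0.14},{"gripper":1,"translation":[0,0,-0.4],"twist":0.14}]'
python3 - <<'E'
from h import *
c=snap('wrist','w2'); snap('scene','scene2')
E
```

```text
t: 1.95
position: [0.4598, -0.2292, 0.1916]
tool_rot: [3.139, -0.002, 0.359]
t: 2.58
position: [0.4598, -0.2292, 0.1916]
tool_rot: [3.139, 0.001, 1.27]
t: 3.2
position: [0.4598, -0.2292, 0.1916]
tool_rot: [3.141, 0.003, 2.181]
t: 3.82
position: [0.4583, -0.228, 0.0889]
tool_rot: [-3.141, -0.002, 2.615]
contact_force: [-0.2, 0.6, 0.1]
width: 0.997
gripper_force: 0.0
```

View pics/w2.png

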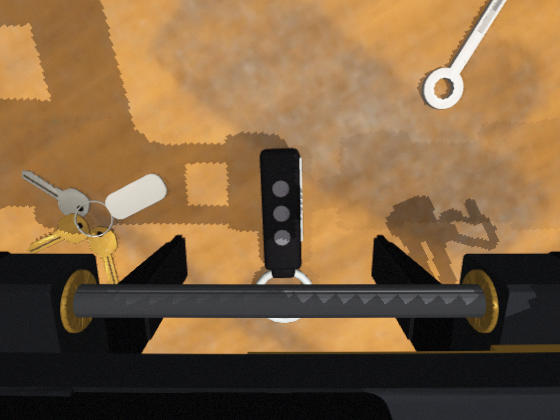

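Key is centred between the fingers (axis at column ~281, body rows 150–270). Check where its centre lies relative to the TCP.

```bash
python3 - <<'E'
from h import *
from workcell import bot
c=load('w2'); P=[onplane(c,p,.014) for p in [(261,150),(299,150),(300,270),(263,271)]]; m=np.mean(P,0)
a=(P[2]+P[3]-P[0]-P[1])[:2]; s=bot.state(); th=s['tool_rot'][2]; e=(m-s['position'])[:2]
print(m,np.arctan2(a[1],a[0]),np.linalg.norm(a)/2,s['position'],th,'along key',-(e@[np.cos(th),np.sin(th)]))
E
```

```text
[ 0.45703603 -0.22676116  0.014     ] -0.5129730125226818 0.08891601530719485 [ 0.45976346 -0.22843716  0.09119725] 2.6158898713054635 along key -0.0032002045395777196
```

```bash
python3 -m crank '[{"gripper":1,"translation":[-0.01,0.006,-0.15],"twist":0.004},{"gripper":1,"translation":[-0.01,0.006,-0.3],"twist":0.004},{"gripper":1,"translation":[-0.01,0.006,-0.345],"twist":0.004},{"gripper":1,"translation":[-0.01,0.006,-0.345],"twist":0.004},{"gripper":0.15,"translation":[-0.01,0.006,-0.345],"twist":0.004}]' 30
python3 -m crank '[{"gripper":0.15,"translation":[0,0,0],"twist":0},{"gripper":0.15,"translation":[0,0,0],"twist":0},{"gripper":0.15,"translation":[0,0,0],"twist":0},{"gripper":0.15,"translation":[0,0,0],"twist":0}]' 30
```

```text
t: 4.55
position: [0.4579, -0.2265, 0.0056]
tool_rot: [-3.141, 0.004, 2.63]
contact_force: [0.4, -0.0, 0.3]
width: 0.94
gripper_force: 0.0
t: 5.05
position: [0.4563, -0.2253, 0.0035]
tool_rot: [-3.142, 0.0, 2.63]
contact_force: [-0.1, 0.0, 0.1]
width: 0.533
gripper_force: 0.0
```

```bash
python3 -m crank '[{"gripper":0.15,"translation":[0,0,0],"twist":0},{"gripper":0.15,"translation":[0,0,0],"twist":0},{"gripper":0.15,"translation":[0,0,0],"twist":0},{"gripper":0.15,"translation":[0,0,0],"twist":0},{"gripper":0.15,"translation":[0,0,0],"twist":0}]' 30
```

```text
t: 5.68
position: [0.4563, -0.2253, 0.0033]
tool_rot: [3.142, -0.0, 2.63]
contact_force: [0.3, 0.2, -0.4]
width: 0.294
gripper_force: 29.9
```

Gripped (27.9 mm). Lift and go to 40 mm in front of the mouth.

```bash
python3 -m crank '[{"gripper":0.15,"translation":[0,0,0.15],"twist":0},{"gripper":0.15,"translation":[0,0,0.35],"twist":0},{"gripper":0.15,"translation":[0,0,0.55],"twist":0},{"gripper":0.15,"translation":[0,0,0.75],"twist":0},{"gripper":0.15,"translation":[0,0.05,0.788],"twist":0.02}]' 30
python3 -m crank '[{"gripper":0.15,"translation":[0.02,0.15,0],"twist":0.02},{"gripper":0.15,"translation":[0.04,0.35,0],"twist":0.05},{"gripper":0.15,"translation":[0.06,0.55,0],"twist":0.08},{"gripper":0.15,"translation":[0.08,0.75,0],"twist":0.1},{"gripper":0.15,"translation":[0.081,0.779,0],"twist":0.1}]' 30
python3 -m crank '[{"gripper":0.15,"translation":[0,0,0],"twist":0},{"gripper":0.15,"translation":[0,0,0],"twist":0}]' 30
python3 - <<'E'
from h import *
a=snap('side','side3');b=snap('scene','scene3')
from workcell import bot
s=bot.state();print(s['position'],s['tool_rot'],s['contact_force'])
f=lambda c,x,y:cv2.resize(c['img'][y:y+80,x:x+80],(400,400),interpolation=cv2.INTER_CUBIC)
cv2.imwrite('pics/m3.png',np.hstack([f(a,225,155),f(b,250,170)]))
th=s['tool_rot'][2]-np.pi; ax=np.array([np.cos(th),np.sin(th),0]); p=s['position']+[0,0,.0037]
for n,d in dict(far=.0904,ring=.0694,body=.0014).items(): print(n,proj(a,p+ax*d),proj(b,p+ax*d))
E
```

```text
t: 6.3
position: [0.4582, -0.2143, 0.2054]
tool_rot: [-3.141, 0.008, 2.693]
contact_force: [0.9, -0.2, -0.7]
width: 0.29
gripper_force: 29.9
t: 6.92
position: [0.4763, -0.0158, 0.2002]
tool_rot: [3.141, -0.0, 3.011]
contact_force: [-0.4, -0.0, -2.0]
width: 0.289
gripper_force: 29.9
t: 7.18
position: [0.4765, -0.0192, 0.2003]
tool_rot: [-3.141, -0.0, 3.005]
contact_force: [-0.0, -0.9, -0.7]
width: 0.291
gripper_force: 29.9
[ 0.4765236  -0.01925594  0.20031222] [-3.14131250e+00 -1.96614784e-04  3.00465612e+00] [-0.56892361 -0.19996553 -0.12332859]
far [267.23182961 200.95829414] [283.42713199 206.15877501]
ring [273.31024457 202.40185692] [277.49014006 208.49891771]
body [293.3095241  207.15289976] [257.47755846 216.39086926]
```

View pics/m3.png

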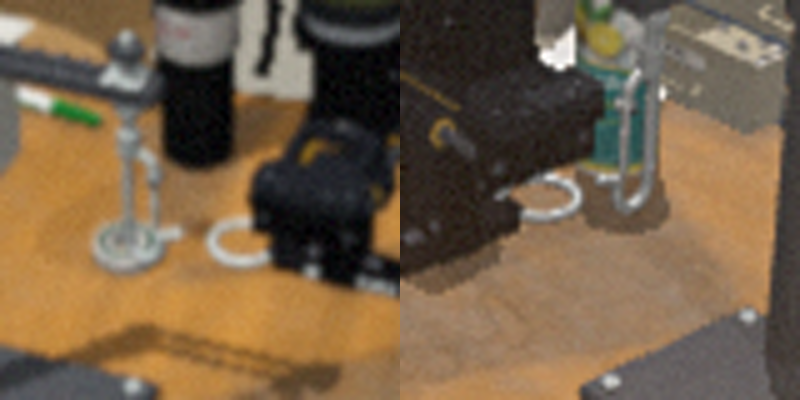

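Ring (side ~(273,203); scene ~(279,210)) is lined up with the hook; relative to the ring the hook seems ~0–4 mm nearer and ~2 mm high, so I approach 3 mm higher, slowly.

```bash
python3 -m crank '[{"gripper":0.15,"translation":[0.02,0,0.012],"twist":0},{"gripper":0.15,"translation":[0.04,0,0.012],"twist":0.001},{"gripper":0.15,"translation":[0.06,-0.004,0.012],"twist":0.001},{"gripper":0.15,"translation":[0.06,-0.004,0.012],"twist":0.001},{"gripper":0.15,"translation":[0.06,-0.004,0.012],"twist":0.001}]' 
for i in 1 2; do python3 -m crank '[{"gripper":0.15,"translation":[0.008,-0.001,0],"twist":0},{"gripper":0.15,"translation":[0.016,-0.002,0],"twist":0},{"gripper":0.15,"translation":[0.02,-0.003,0],"twist":0},{"gripper":0.15,"translation":[0.02,-0.003,0],"twist":0}]' | egrep 'pos|contact|^t'; done
```

```text
t: 7.9
position: [0.4915, -0.0191, 0.2033]
tool_rot: [3.142, -0.0, 3.01]
contact_force: [-0.2, -0.1, -0.7]
width: 0.292
gripper_force: 29.9
t: 8.4
position: [0.4966, -0.0199, 0.2034]
tool_rot: [-3.142, -0.0, 3.01]
contact_force: [-1.3, -0.9, -0.9]
t: 8.9
position: [0.5016, -0.0207, 0.2034]
tool_rot: [3.142, -0.0, 3.01]
contact_force: [-0.4, 0.2, 0.0]
```

```bash
for i in 1 2 3; do python3 -m crank '[{"gripper":0.15,"translation":[0.006,-0.001,0],"twist":0},{"gripper":0.15,"translation":[0.012,-0.002,0],"twist":0},{"gripper":0.15,"translation":[0.012,-0.002,0],"twist":0}]' | egrep 'pos|contact|^t'; done
```

```text
t: 9.28
position: [0.5047, -0.0211, 0.2034]
tool_rot: [-3.142, -0.0, 3.01]
contact_force: [-0.8, -0.2, -0.5]
t: 9.65
position: [0.5076, -0.0216, 0.2034]
tool_rot: [-3.142, -0.0, 3.01]
contact_force: [-0.1, -0.8, -0.8]
t: 10.02
position: [0.5107, -0.0221, 0.2034]
tool_rot: [3.142, -0.0, 3.01]
contact_force: [-0.2, 0.7, -0.5]
```

```bash
for i in 1 2 3; do python3 -m crank '[{"gripper":0.15,"translation":[0.004,0,0],"twist":0},{"gripper":0.15,"translation":[0.008,-0.001,0],"twist":0},{"gripper":0.15,"translation":[0.008,-0.001,0],"twist":0}]' | egrep 'pos|contact|^t'; done
```

```text
t: 10.4
position: [0.5119, -0.0222, 0.2032]
tool_rot: [3.142, -0.002, 3.01]
contact_force: [-2.9, 0.9, 0.1]
t: 10.78
position: [0.5143, -0.0226, 0.2032]
tool_rot: [3.142, -0.001, 3.01]
contact_force: [-4.1, 1.2, 0.9]
t: 11.15
position: [0.5165, -0.0228, 0.2033]
tool_rot: [3.141, -0.0, 3.01]
contact_force: [-5.0, 0.3, -0.3]
```

Gate contact found at TCP x≈0.5115. Back off to light touch, tighten grip, and lower to feel the nose.

```bash
python3 -m crank '[{"gripper":0.15,"translation":[-0.01,0.001,0],"twist":0},{"gripper":0.15,"translation":[-0.022,0.003,0],"twist":0},{"gripper":0.15,"translation":[-0.022,0.003,-0.006],"twist":0},{"gripper":0.15,"translation":[-0.022,0.003,-0.012],"twist":0},{"gripper":0.15,"translation":[-0.022,0.003,-0.012],"twist":0}]' 60
for i in 1 2 3 4; do python3 -m crank '[{"gripper":0.15,"translation":[0,0,-0.004],"twist":0},{"gripper":0.15,"translation":[0,0,-0.004],"twist":0},{"gripper":0.15,"translation":[0,0,-0.004],"twist":0}]' | egrep 'pos|contact'; python3 -c "
from workcell import bot;print(bot.state()['ft_torque'])"; done
```

```text
t: 11.78
position: [0.5115, -0.0222, 0.2005]
tool_rot: [-3.142, 0.001, 3.01]
contact_force: [-0.9, -0.4, -0.3]
width: 0.288
gripper_force: 59.9
position: [0.5112, -0.0222, 0.1994]
contact_force: [-0.1, -0.9, -1.3]
[ 0.13560548 -0.09550297 -0.01619558]
position: [0.5111, -0.0221, 0.1984]
contact_force: [0.0, 0.8, -0.2]
[ 0.11281276 -0.11952967 -0.02951709]
position: [0.5112, -0.0221, 0.1976]
contact_force: [-0.3, -0.5, -0.6]
[ 0.08764453 -0.24432054 -0.05164392]
position: [0.5113, -0.0222, 0.1967]
contact_force: [-0.1, -0.1, 3.0]
[ 0.05940518 -0.32503752  0.03168404]
```

Nose felt at TCP z≈0.1974. Raise ~2 mm above rest and press in gradually.

```bash
python3 -m crank '[{"gripper":0.15,"translation":[0,0,0.006],"twist":0},{"gripper":0.15,"translation":[0,0,0.012],"twist":0},{"gripper":0.15,"translation":[0.008,-0.001,0.012],"twist":0},{"gripper":0.15,"translation":[0.016,-0.002,0.012],"twist":0},{"gripper":0.15,"translation":[0.016,-0.002,0.012],"twist":0}]' 60| egrep 'pos|contact'
for i in 1 2; do python3 -m crank '[{"gripper":0.15,"translation":[0.004,0,0],"twist":0},{"gripper":0.15,"translation":[0.008,-0.001,0],"twist":0},{"gripper":0.15,"translation":[0.008,-0.001,0],"twist":0}]' | egrep 'pos|contact'; done
```

```text
position: [0.5145, -0.0225, 0.1989]
contact_force: [-3.9, 1.0, 0.2]
position: [0.5169, -0.0228, 0.1992]
contact_force: [-4.0, 0.5, 0.4]
position: [0.519, -0.0231, 0.1993]
contact_force: [-4.1, 1.0, -1.2]
```

```bash
python3 -m crank '[{"gripper":0.15,"translation":[0.004,0,0],"twist":0},{"gripper":0.15,"translation":[0.008,-0.001,0],"twist":0},{"gripper":0.15,"translation":[0.008,-0.001,0],"twist":0}]' | egrep 'pos|contact'; python3 -m crank '[{"gripper":0.15,"translation":[0.003,0,0],"twist":0},{"gripper":0.15,"translation":[0.003,0,0],"twist":0},{"gripper":0.15,"translation":[0.003,0,0],"twist":0}]' | egrep 'pos|contact'
```

```text
position: [0.5211, -0.0233, 0.1994]
contact_force: [-5.0, 1.0, -0.0]
position: [0.5218, -0.0234, 0.1995]
contact_force: [-4.8, 0.8, -0.5]
```

```bash
python3 -m crank '[{"gripper":0.15,"translation":[0.003,0,0],"twist":0},{"gripper":0.15,"translation":[0.003,0,-0.008],"twist":0},{"gripper":0.15,"translation":[0.003,0,-0.016],"twist":0},{"gripper":0.15,"translation":[0.003,0,-0.016],"twist":0}]' | egrep 'pos|contact'; python3 -m crank '[{"gripper":0.15,"translation":[0,0,-0.006],"twist":0},{"gripper":0.15,"translation":[0,0,-0.012],"twist":0},{"gripper":0.15,"translation":[0,0,-0.012],"twist":0}]' | egrep 'pos|contact'
```

```text
position: [0.5226, -0.0231, 0.1953]
contact_force: [-3.9, 1.2, -1.9]
position: [0.5236, -0.0237, 0.1926]
contact_force: [-0.1, -0.7, -1.0]
```

```bash
for i in 1 2 3; do python3 -m crank '[{"gripper":0.15,"translation":[0,0,-0.006],"twist":0},{"gripper":0.15,"translation":[0,0,-0.012],"twist":0},{"gripper":0.15,"translation":[0,0,-0.012],"twist":0}]' | egrep 'pos|contact'; done
python3 -m crank '[{"gripper":0.15,"translation":[0,0,-0.006],"twist":0},{"gripper":0.15,"translation":[0,0,-0.006],"twist":0},{"gripper":0.15,"translation":[0,0,-0.006],"twist":0}]' | egrep 'pos|contact'
python3 - <<'E'
from h import *
a=snap('side','side4');b=snap('scene','scene4')
f=lambda c,x,y:cv2.resize(c['img'][y:y+60,x:x+60],(400,400),interpolation=cv2.INTER_CUBIC)
cv2.imwrite('pics/m4.png',np.hstack([f(a,225,165),f(b,270,165)]))
E
```

```text
position: [0.5228, -0.0234, 0.1895]
contact_force: [-0.6, -0.5, -0.4]
position: [0.5225, -0.0233, 0.1862]
contact_force: [0.4, -0.2, -0.3]
position: [0.5224, -0.0234, 0.1832]
contact_force: [-0.2, -0.2, -1.2]
position: [0.5226, -0.0234, 0.1819]
contact_force: [-0.4, -0.4, -0.7]
```

View pics/m4.png

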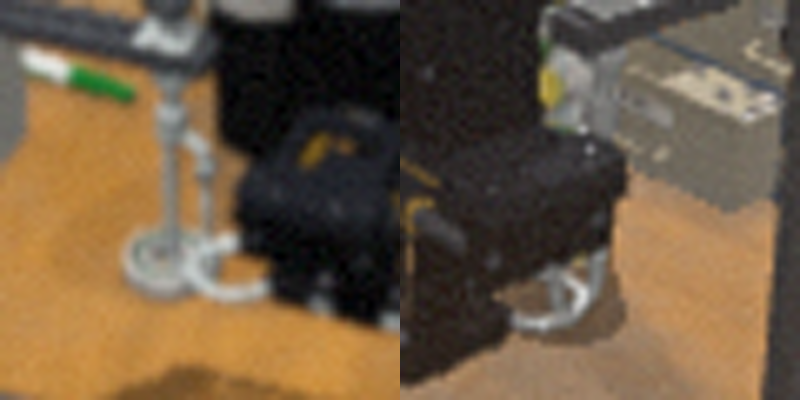

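Ring (side ~(259,206)) is around the hook's lip with the gate upright behind it. Continue down to the seat.

```bash
python3 -m crank '[{"gripper":0.15,"translation":[0,0,-0.006],"twist":0},{"gripper":0.15,"translation":[0,0,-0.012],"twist":0},{"gripper":0.15,"translation":[0,0,-0.012],"twist":0}]' | egrep 'pos|contact'
for i in 1 2 3; do python3 -m crank '[{"gripper":0.15,"translation":[0,0,-0.004],"twist":0},{"gripper":0.15,"translation":[0,0,-0.004],"twist":0},{"gripper":0.15,"translation":[0,0,-0.004],"twist":0}]' | egrep 'pos|contact';python3 -c "
from workcell import bot;s=bot.state();print(s['ft_torque'],s['t'])"; done
```

```text
position: [0.5224, -0.0234, 0.1786]
contact_force: [-0.7, 0.1, -0.7]
position: [0.5226, -0.0233, 0.1779]
contact_force: [-0.4, -0.5, -0.3]
[ 0.10749934 -0.16139332  0.02287993] 18.625
position: [0.5225, -0.0234, 0.1769]
contact_force: [-0.1, 0.3, -0.8]
[ 0.00350998 -0.10340287 -0.01053344] 19.0
position: [0.5227, -0.0234, 0.1761]
contact_force: [0.1, -0.5, 0.2]
[ 0.05393637 -0.17467264 -0.00326899] 19.375
```

```bash

for i in 1 2; do python3 -m crank '[{"gripper":0.15,"translation":[0,0,-0.004],"twist":0},{"gripper":0.15,"translation":[0,0,-0.004],"twist":0},{"gripper":0.15,"translation":[0,0,-0.004],"twist":0}]' | egrep 'pos|contact';python3 -c "
from workcell import bot;s=bot.state();print(s['ft_torque'],s['t'])"; done
```

```text
position: [0.5228, -0.0234, 0.1753]
contact_force: [-1.8, -0.4, 2.7]
[ 0.05876861 -0.32909408 -0.03647413] 19.75
position: [0.5229, -0.0234, 0.1744]
contact_force: [-1.6, 0.2, 4.8]
[ 0.04891182 -0.44494108 -0.01723993] 20.125
```

Seated (4.8 N up). Loosen to a light grip and swing the tool down round the hook so the key pivots in the pads.

```bash
python3 -m crank '[{"gripper":0.15,"translation":[0,0,0],"twist":0},{"gripper":0.15,"translation":[0,0,0],"twist":0},{"gripper":0.15,"translation":[0.002,0,-0.02],"twist":0},{"gripper":0.15,"translation":[0.004,0,-0.04],"twist":0},{"gripper":0.15,"translation":[0.006,0,-0.062],"twist":0}]' 3 
python3 -m crank '[{"gripper":0.15,"translation":[0.003,0,-0.02],"twist":0},{"gripper":0.15,"translation":[0.008,-0.001,-0.04],"twist":0},{"gripper":0.15,"translation":[0.016,-0.002,-0.061],"twist":0},{"gripper":0.15,"translation":[0.016,-0.002,-0.061],"twist":0}]'  
python3 - <<'E'
from h import *
a=snap('side','side5');b=snap('scene','scene5')
f=lambda c,x,y:cv2.resize(c['img'][y:y+80,x:x+80],(400,400),interpolation=cv2.INTER_CUBIC)
cv2.imwrite('pics/m5.png',np.hstack([f(a,225,160),f(b,250,170)]))
E
```

```text
t: 20.75
position: [0.5239, -0.0234, 0.1576]
tool_rot: [-3.142, -0.001, 3.01]
contact_force: [-0.0, 0.3, 0.8]
width: 0.295
gripper_force: 3.0
t: 21.25
position: [0.528, -0.0238, 0.1427]
tool_rot: [3.141, -0.001, 3.01]
contact_force: [0.7, -0.6, -0.2]
width: 0.295
gripper_force: 3.0
```

View pics/m5.png

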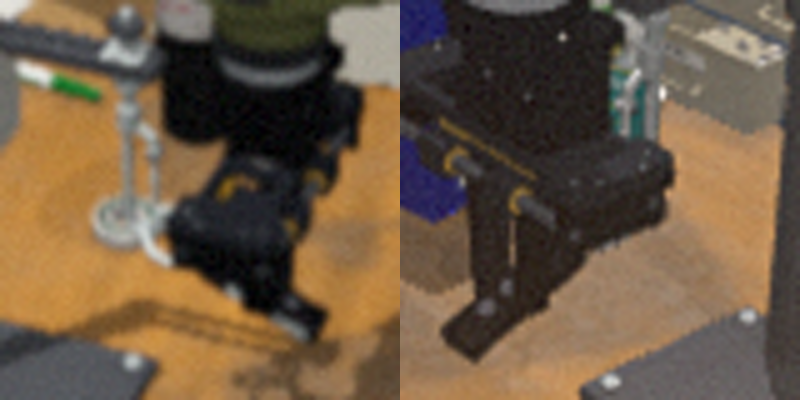

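Key pivots freely with the ring captured in the hook (side ~(255,208)). A bit more, then open.

```bash
python3 -m crank '[{"gripper":0.15,"translation":[0.008,-0.001,-0.02],"twist":0},{"gripper":0.15,"translation":[0.017,-0.002,-0.04],"twist":0},{"gripper":0.15,"translation":[0.026,-0.003,-0.057],"twist":0},{"gripper":0.15,"translation":[0.026,-0.003,-0.057],"twist":0},{"gripper":0.5,"translation":[0.026,-0.003,-0.057],"twist":0}]' | egrep 'pos|cont'
python3 -m crank '[{"gripper":0.6,"translation":[0,0,0],"twist":0},{"gripper":0.6,"translation":[0,0,0],"twist":0},{"gripper":0.6,"translation":[0,0,0],"twist":0},{"gripper":0.6,"translation":[0,0,0],"twist":0}]'
python3 -m crank '[{"gripper":0.6,"translation":[-0.05,0.007,0],"twist":0},{"gripper":0.6,"translation":[-0.15,0.02,0],"twist":0},{"gripper":0.6,"translation":[-0.3,0.04,0],"twist":0},{"gripper":0.6,"translation":[-0.5,0.067,0],"twist":0},{"gripper":0.6,"translation":[-0.5,0.067,0],"twist":0}]'
python3 -m crank '[{"gripper":0.6,"translation":[0,0,0],"twist":0},{"gripper":0.6,"translation":[0,0,0],"twist":0},{"gripper":0.6,"translation":[0,0,0],"twist":0},{"gripper":0.6,"translation":[0,0,0],"twist":0},{"gripper":0.6,"translation":[0,0,0],"twist":0}]' | head -1
python3 - <<'E'
from h import *
L=[]
for i in range(4):
    L+=[(snap('side',f's6{i}')),snap('scene',f'c6{i}')]
f=lambda c,x,y:cv2.resize(c['img'][y:y+70,x:x+70],(200,200),interpolation=cv2.INTER_CUBIC)
cv2.imwrite('pics/m6.png',np.vstack([np.hstack([f(c,225,175) for c in L[::2]]),np.hstack([f(c,260,180) for c in L[1::2]])]))
E
```

```text
position: [0.5344, -0.0246, 0.1288]
contact_force: [0.1, -1.2, -0.9]
t: 22.48
position: [0.5346, -0.0246, 0.129]
tool_rot: [-3.142, 0.0, 3.01]
contact_force: [0.7, 0.7, -0.5]
width: 0.597
gripper_force: 0.0
t: 23.1
position: [0.4062, -0.0072, 0.1276]
tool_rot: [3.142, -0.001, 3.01]
contact_force: [0.1, -0.1, 1.0]
width: 0.601
gripper_force: 0.0
t: 23.72
```

View pics/m6.png

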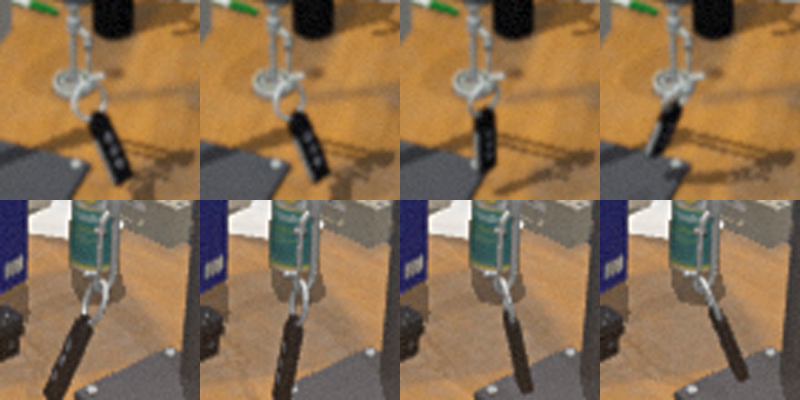

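The key hangs in the shut hook, swinging ~±30°. Wait for it to settle, checking motion by picture differences.

```bash
cat > sw.py <<'E'
from h import *
from workcell import bot
F=[bot.camera('side')['img'][195:245,225:285].astype(float) for _ in range(8)]
D=[np.abs(a-b).mean() for a,b in zip(F[1:],F)]
ys,xs=np.mgrid[220:245,225:285]
C=[(lambda m:(xs[m].mean().round(2),m.sum()))(f[25:].max(2)<55) for f in F]
print(bot.state()['t'],np.round(D,1),[float(c[0]) for c in C])
E
for k in 1 2 3; do for i in 1 2 3 4 5 6 7 8; do python3 -m crank '[{"gripper":0.6,"translation":[0,0,0],"twist":0},{"gripper":0.6,"translation":[0,0,0],"twist":0},{"gripper":0.6,"translation":[0,0,0],"twist":0},{"gripper":0.6,"translation":[0,0,0],"twist":0},{"gripper":0.6,"translation":[0,0,0],"twist":0}]' >/dev/null; done; python3 sw.py; done
```

```text
29.525 [3.1 2.8 3.1 3.5 3.5 3.3 3. ] [253.03, 252.32, 252.34, 251.52, 251.9, 252.86, 252.47, 251.62]
34.925 [2.8 2.8 2.8 2.8 2.8 2.8 2.8] [252.64, 251.34, 251.89, 251.75, 251.96, 251.71, 251.96, 252.31]
40.325 [2.8 2.7 2.7 2.8 2.8 2.8 2.8] [252.9, 252.59, 252.09, 252.89, 252.32, 252.79, 252.82, 252.34]
```

Motion is down to picture noise. One last look before handing in.

```bash
python3 - <<'E'
from h import *
a=snap('side','s7');b=snap('scene','c7')
f=lambda c,x,y:cv2.resize(c['img'][y:y+80,x:x+80],(400,400),interpolation=cv2.INTER_CUBIC)
cv2.imwrite('pics/m7.png',np.hstack([f(a,215,165),f(b,250,170)]))
E
```

```text
(no output)
```

View pics/m7.png

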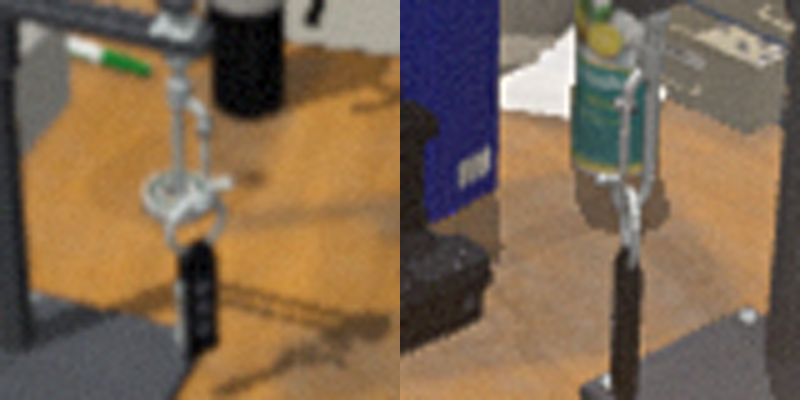

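The key hangs vertically and still in the hook (side view ~(254,225)), gate shut, gripper well clear.

```bash
python3 -c "
from workcell import bot;print(bot.finish_job())"
```

```text
the job is handed in; nothing more can be done
None
```

The van key is on the snap hook: the pictures before hand-in show the gate shut behind its ring, the key hanging vertical and still, and the gripper clear. The highest force I read while feeling in was about 5 N; the hand-in came at about 41 s and returned no verdict.

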